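# Hang up the infuser basket, then hold the spice jar down in the grinder ring

### The job

The little steel infuser basket is parked in the sprung ring of the press-and-hold grinder base: take it out and hang it by its handle on the hook of the stand, free of the robot. Then stand the small spice jar with the screw cap upright in the ring, push it all the way down against the spring and finish holding it fully down, fingers on the jar and clear of the ring - do not let go or ease off at the end. Leave the other things on the worktop where they are.

Things in the scene. Friction and masses are not known exactly. Their poses are not given: they have to be found in the camera images.
- basket_grip (a point): Round perforated steel infuser basket: cup 44 mm across, 45 mm high, under a stiff upright strap handle (whole 107 mm high, 90 g). Point on its axis 76 mm above the underside, amid the handle's two straight flat legs, which stand at y = +-20.5 mm (44 mm over the outside, 14 mm wide along x, 3 mm thick): pinch these from outside, from above. z up. Starts standing in the ring, yaw varies.
- basket_arch (a point): Middle of the underside of the basket handle's arch, 104.5 mm above the basket's underside, 28.5 mm above basket_grip: the place that rests on the hook. Same axes. Seen along x, the opening under it is 38 mm wide and clear from 45 to 104 mm above the basket's underside; the legs are straight up to 86 mm, then close in a half round.
- hook_seat (a point): Point on top of the hook of the stand (z = 174 mm): a level round steel bar 8 mm thick, where the handle is to hang. z up; the bar runs along x: its upturned tip is 42 mm away toward -x (tip top 190 mm above the worktop), its upright post 90 mm away toward +x and no higher than the bar. Turned up to 0.3 rad from start to start.
- stand: The hook stand as a whole, fixed to the worktop; origin under the centre of its wooden foot, z up, hook toward its -x.
- ring_seat (a point): Centre of the floor of the ring cradle: a flanged steel cup, 51 mm inside (mouth 55 mm), 30 mm deep, sprung in a round white grinder base (106 mm across, 50 mm high, fixed to the worktop). When up, the floor is 41 mm and the rim 71 mm above the worktop. z up. The point goes down with the ring.
- ring (a joint): How far the ring cradle is pressed down, m: 0 up, 0.016 at its stop (the rim flange, 72 mm across, then lands on the white housing). The spring pushes back with 4 N at the top, rising evenly to 12 N at the stop; it rises again when let go.
- jar_mid (a point): Round glass spice jar with a screw cap of the same width, 41 mm across, 108 mm high, 0.11 kg; the only jar standing free at the front right of the worktop (the salt shaker nearby is lower, waisted, dome topped). Point on its axis 54 mm above its underside; z up. Grip it high: the ring swallows its lowest 30 mm.
- salt_shaker_mid (a point): Bystander: glass salt shaker with domed grey top, 44 mm across, 90 mm high; its centre.
- fish_tin_mid (a point): Bystander: low flat tin, 86 mm across, 40 mm high; its centre.
- lemon_mid (a point): Bystander: lemon, 72 x 55 x 56 mm; its centre.
- garlic_mid (a point): Bystander: garlic bulb, 61 mm across, 59 mm high; its centre.
- clothes_peg_mid (a point): Bystander: wooden clothes peg, 15 x 72 x 12 mm; its centre.
- teaspoon_mid (a point): Bystander: steel teaspoon, 130 x 26 x 11 mm; its centre.
There are look-alikes about, which are no part of the job. Leave any red look-alike of the part that bears jar_mid alone.

How it is judged (in metres and radians):
On the way, in this order (a step that is already met when the one before it is completed fails the run):
1. the basket hangs by its handle on the hook, let go (distance between basket_arch and hook_seat below 0.05 m and z of basket_arch in the frame of hook_seat between -0.012 and 0.015 m and contact force between basket and stand above 0.2 N and contact force between basket and the fingers below 0.1 N and contact force between basket and the arm below 0.1 N and linear speed of basket below 0.08 m/s), for 0.2 s.
2. the spice jar stands in the ring and is pushed down to the stop by the robot (value of joint ring above 0.012 m and horizontal distance between jar_mid and ring_seat below 0.01 m and z of jar_mid in the frame of ring_seat below 0.06 m and angle between jar_mid's own z axis and vertical below 0.15 rad and contact force between jar and ring above 5 N and (contact force between jar and the fingers above 2 N or contact force between jar and the arm above 2 N) and contact force between ring and the fingers below 1 N and contact force between ring and the arm below 1 N), for 0.2 s.
At the end, for the whole second after the job is handed in: The basket hangs at rest by its arch on the hook bar (within 50 mm of the hook seat), untouched; the jar stands upright (0.15 rad), within 10 mm of centre, on the ring floor, and the robot still presses it (ring at least 12 of 16 mm down), not touching the ring. Bystanders moved under 30 mm (all of step 1 and all of step 2); the arm keeps its last pose, push and grip.
It fails at once if a bystander is moved by more than 30 mm (distance of any of salt_shaker_mid, fish_tin_mid, lemon_mid, garlic_mid, clothes_peg_mid, teaspoon_mid from where it was at the start of the episode above 0.03 m).
It also fails if it takes over 56 s, if anything falls off the work surface, if the arm or the gripper's body presses on something with over 40 N, if the wrist force passes 120 N, or if a joint passes its speed limit or range.

### The arm

A 6-joint arm with a two-finger parallel gripper is mounted at the origin on a cart in front of the work surface, level with it; the furniture and walls round the work are solid. World frame = base frame: x ahead of the robot, y to its left, z up, the work surface at z = 0. Lengths are in mm, angles in degrees, forces in N, time in s.
With the tool pointing down it reaches from about 300 to 850 mm from the base axis. Payload 4.2 kg.
Tool frame: the origin (TCP) lies at the very end of the fingers, on their centre line; the grasp point (between the pads) lies 19 mm behind it (env.grip_point_offset is the distance from the TCP to the grasp point, in mm); z points along the fingers, y is the line along which they close (so a half turn about z gives the same grasp; the last joint's range is limited). The gripper opens to 91 mm and grips with 3 to 60 N. Pads are 32 mm wide; open, the fingers measure 118 mm over their backs; the gripper's body (76 mm by 178 mm) begins 60 mm behind the grasp point.
Start: joints at [-72.25, 18.312, 89.639, -0, 72.044, -1.146], TCP at [186.219, -544.027, 213.976] pointing down, gripper open.
Joint ranges: [-177.97, 177.97], [-48.28, 115.42], [12.27, 149.76], [-77.06, 257.06], [2.81, 150.46], [-146.56, 146.56]. Speed limits (degrees/s): [147.25, 147.25, 180, 180, 180, 180].

### API

Orientations are given as [roll, pitch, yaw] about the fixed x, y, z axes, in that order (R = Rz(yaw) Ry(pitch) Rx(roll)).
In Python, from workcell import env gives the robot as it stands. The module is installed in compiled form; this text tells all that it offers.
- The arm moves only by the tool arm_command, never from a script. Its argument "rows" is a list of rows, each an object with "delta_pos": the shift along the tool's x, y, z in mm, a list of three; "roll": the turn about the tool's z in units of 5 degrees (1.0 is 5 degrees); "jaw": the opening in per cent of the stroke, from 0 (shut) to 100 (fully open). A call has 1 to 20 rows; each row is the pose to reach, as a shift and turn from the pose commanded when the call began, along the tool's axes at that moment; what a row does not reach only later rows make up. A row lasts 1/12 s, in which the tool goes at most 41.7 mm and 7.16 degrees, less where a joint would pass 70% of its speed; a pose out of reach is approached as far as the arm can. A call with a gripper value outside its range is refused whole. The fingers move at their own pace and stop on an object; "squeeze" is the grip in N (left out, the last holds). Time passes only in rows, so rows that repeat a pose let the fingers close. It gives the time, the measured TCP pose, the force, the opening and the grip force at its end, in the units of the state.
- env.state(): the state, without advancing time (a new reading comes with each control period).
- env.grab_frame(name): name is "scene" or "top" or "wrist"; returns a dict with "img" (420x560x3 uint8, blue, green, red), "z_map" (420x560 float32, mm along the optical axis (not along the pixel's ray), 0 where there is no reading), "fov_y" (degrees; the focal length in pixels is half the picture's height over the tangent of half this angle, whatever the lens; pixels are square), "cx", "cy" (the principal point, pixels), "R" (3x3) and "t" (3): a world point X has camera coordinates R X + t; the wrist camera has in their place "T_tool_cam" (4x4, takes a point from camera to tool coordinates, whose origin is the TCP and whose axes are the flange's). Camera axes: x right, y down, z forward; pixel columns grow to the right and rows downward; lengths in mm; the calibration is good to about 2 mm. A picture is of the moment at which its call begins: read the wrist's pose just before it.
- env.job_done(): hands the job in; it is judged then, once.
The state is a dict: "time_s": time; "qpos": joint angles; "qvel": joint speeds; "effort": joint torques, N m; "ee_pos": TCP position; "ee_rot": TCP orientation; "force": force on the tool from outside, world axes, zero at the start; "torque": the same for the moment, N m; "gripper_width": finger opening in mm; "gripper_force": force on a finger pad.
Only numpy, scipy, OpenCV 4.12 (cv2) and the standard library are available. Lean on these libraries where they do the work, as an engineer would, in place of code of your own. Each camera call takes 0.05 s, during which the arm holds its last target. There are 200 camera calls.

## Working session

There is one attempt and no reset: what is moved stays moved. The work goes in short steps, Python scripts to look and compute and a tool call to move; the robot and the scene stay as the last step left them, time stands still between calls to the robot, and variables do not carry over. Pictures are saved under pics/ and viewed, at most 10 in all, crops included, and the job is handed in when it is done.

Besides the shell and the picture viewer there is one more tool, called after ">>>" by a JSON object that holds its "fn" and its "kwargs", one argument or row to a line. arm_command: Moves the arm, as the interface text tells. Its arguments: {"type":"object","properties":{"rows":{"type":"array"},"squeeze":{"type":"number"}},"required":["rows"]}

```bash
mkdir -p pics
cat > h.py <<'E'
import numpy as np, cv2, pickle
from workcell import env
from scipy.spatial.transform import Rotation as Ro
def pts(f):
    h,w=f["z_map"].shape; fl=h/2/np.tan(np.radians(f["fov_y"])/2)
    u,v=np.meshgrid(np.arange(w),np.arange(h)); z=f["z_map"]
    P=np.dstack([(u-f["cx"])/fl*z,(v-f["cy"])/fl*z,z])
    if "R" in f: W=(P-f["t"])@np.array(f["R"])
    else:
        T=np.array(f["T_tool_cam"]); s=f["st"]
        R=Ro.from_euler("xyz",s["ee_rot"],degrees=True).as_matrix()
        W=(P@T[:3,:3].T+T[:3,3])@R.T+s["ee_pos"]
    W[z<=0]=np.nan
    return W
def grab(n,name):
    s=env.state(); f=env.grab_frame(n); f["st"]=s
    cv2.imwrite(f"pics/{name}.png",f["img"]); pickle.dump(f,open(f"{name}.pkl","wb")); return f
E
python3 - <<'E'
from h import *
a=grab("top","top1"); b=grab("scene","scene1")
cv2.imwrite("pics/both.png",np.vstack([a["img"],b["img"]])[:, :])
print(env.state(),env.grip_point_offset,a["fov_y"],a["t"],a["R"],b["t"])
E
```

```text
{'time_s': 0.1, 'qpos': array([-7.22494377e+01,  1.83492021e+01,  8.96987403e+01,  1.44276126e-03,
        7.20413605e+01, -1.14632465e+00]), 'qvel': array([ 0.02407389, -0.07184115, -0.17302675,  0.02089601,  0.02162087,
        0.02304395]), 'effort': array([-2.09983837e-04, -4.13335884e+01, -2.32511991e+01,  7.28855375e-02,
        4.21526260e-02, -4.96764562e-05]), 'ee_pos': array([ 186.09646194, -543.59861575,  213.19663675]), 'ee_rot': array([-1.79910742e+02, -3.15807553e-03,  1.88964385e+01]), 'force': array([-0.6644464 , -0.46789918,  0.18523427]), 'torque': array([-0.01900982, -0.02253513, -0.0076068 ]), 'gripper_force': 0.0, 'gripper_width': 91.13706268138243} 18.8 53.1997510868343 [-245.30604902  564.94695851 1103.19116513] [[ 0.02305696 -0.99973344  0.00119538]
 [-0.98015079 -0.0228408  -0.19693329]
 [ 0.1969081   0.00336903 -0.98041616]] [297.8365851  342.41312058 865.66877897]
```

View pics/top1.png

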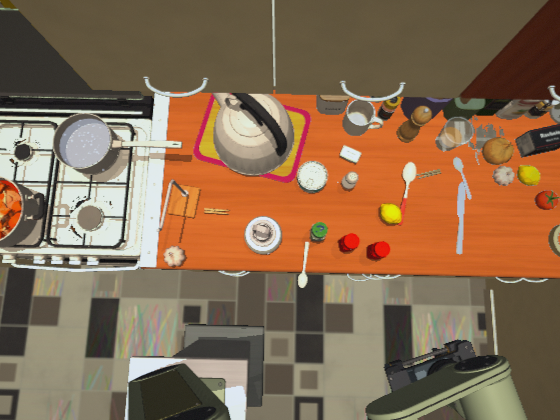

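View pics/scene1.png

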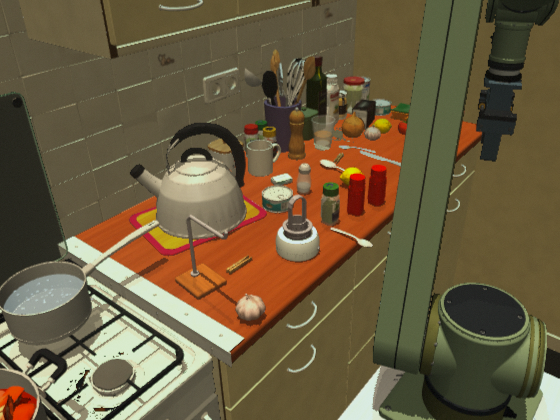

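Run:
```python
from h import *
a=pickle.load(open("top1.pkl","rb"));b=pickle.load(open("scene1.pkl","rb"))
A=pts(a);B=pts(b)
np.set_printoptions(precision=0,suppress=True)
def cl(W,x0,x1,y0,y1,zl,zh,n):
    m=(W[...,0]>x0)&(W[...,0]<x1)&(W[...,1]>y0)&(W[...,1]<y1)&(W[...,2]>zl)&(W[...,2]<zh)
    p=W[m]; print(n,len(p), p.mean(0) if len(p) else '', p.min(0) if len(p) else '',p.max(0) if len(p) else '');return p
for n,(u,v) in dict(jar=(319,232),basket=(263,235),foot=(185,205),garlic=(175,256),peg=(216,211),tin=(313,177),spoon=(304,270),salt=(350,181),red=(348,242)).items():
    print(n,A[v,u])
for W,n in ((A,'top'),(B,'scene')):
    g=A[205,185]; p=cl(W,g[0]-130,g[0]+100,g[1]-80,g[1]+80,140,200,n+' hook')
    np.savetxt(n+"hook.txt",p,fmt="%.0f")
    o=p[np.argsort(p[:,0])]; print(o[::max(1,len(o)//25)])
    k=A[235,263]; cl(W,k[0]-60,k[0]+60,k[1]-60,k[1]+60,110,170,n+' handle')
    cl(W,k[0]-60,k[0]+60,k[1]-60,k[1]+60,60,75,n+' rim')
    cl(W,k[0]-60,k[0]+60,k[1]-60,k[1]+60,30,52,n+' base')
    k=A[232,319]; cl(W,k[0]-40,k[0]+40,k[1]-30,k[1]+40,95,120,n+' jar')
    cl(W,k[0]-60,k[0]+60,k[1]-35,k[1]+35,15,95,n+' jarbody')
for n,f in(("top1",a),("scene1",b)):
    pass
cv2.imwrite("pics/c1.png",np.hstack([cv2.resize(a["img"][170:280,150:280],None,fx=3,fy=3),cv2.resize(b["img"][180:290,170:300],None,fx=3,fy=3)]))
```

```text
jar [ 486. -341.  110.]
basket [ 483. -193.   48.]
foot [568.  34.  13.]
garlic [420.  44.  45.]
peg [553. -56.  14.]
tin [ 654. -331.   35.]
spoon [ 392. -309.    9.]
salt [ 631. -427.   87.]
red [ 463. -417.  104.]
top hook 188 [536.  46. 173.] [469.  34. 142.] [606.  60. 192.]
[[469.  56. 191.]
 [473.  52. 181.]
 [477.  54. 183.]
 [484.  50. 174.]
 [488.  55. 176.]
 [494.  51. 174.]
 [498.  50. 177.]
 [503.  49. 175.]
 [509.  55. 172.]
 [513.  52. 174.]
 [518.  50. 175.]
 [524.  51. 173.]
 [529.  51. 173.]
 [533.  49. 175.]
 [539.  45. 171.]
 [544.  48. 173.]
 [549.  45. 174.]
 [555.  41. 172.]
 [560.  46. 172.]
 [565.  40. 171.]
 [572.  44. 175.]
 [577.  39. 176.]
 [582.  43. 173.]
 [588.  38. 173.]
 [593.  37. 172.]
 [599.  40. 168.]
 [603.  36. 165.]]
top handle 101 [ 486. -191.  144.] [ 475. -212.  113.] [ 498. -168.  156.]
top rim 269 [ 486. -192.   70.] [ 453. -227.   61.] [ 522. -156.   75.]
top base 584 [ 479. -193.   45.] [ 435. -243.   30.] [ 538. -139.   52.]
top jar 195 [ 493. -341.  108.] [ 474. -362.   96.] [ 513. -323.  115.]
top jarbody 88 [ 481. -333.   61.] [ 473
[... 247 characters left out ...]
507.  52. 175.]
 [511.  47. 174.]
 [518.  51. 173.]
 [524.  51. 173.]
 [531.  50. 174.]
 [538.  49. 171.]
 [543.  49. 176.]
 [550.  49. 174.]
 [557.  47. 175.]
 [563.  41. 174.]
 [570.  46. 174.]
 [576.  43. 170.]
 [583.  42. 174.]
 [590.  38. 174.]
 [596.  42. 167.]
 [600.  41. 155.]
 [601.  38. 146.]
 [604.  41. 149.]]
scene handle 170 [ 488. -187.  133.] [ 474. -215.  110.] [ 500. -166.  152.]
scene rim 294 [ 481. -184.   69.] [ 452. -227.   60.] [ 521. -154.   75.]
scene base 641 [ 470. -169.   44.] [ 433. -235.   30.] [ 534. -138.   52.]
scene jar 169 [ 491. -336.  106.] [ 473. -360.   95.] [ 515. -321.  112.]
scene jarbody 487 [ 487. -330.   55.] [ 471. -360.   15.] [ 517. -318.   95.]
```

View pics/c1.png

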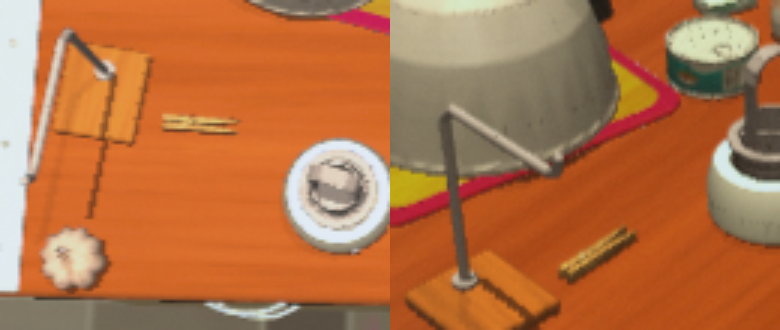

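```bash
cat >> h.py <<'E'
def goto(x,y,z,yaw):
    s=env.state(); R=Ro.from_euler("xyz",s["ee_rot"],degrees=True).as_matrix()
    d=(R.T@(np.array([x,y,z])-s["ee_pos"])).round(1)
    dy=(yaw-s["ee_rot"][2]+90)%180-90
    print("t",s["time_s"],"pos",s["ee_pos"].round(1),s["ee_rot"].round(1),"delta",d,"roll",round(-dy/5,2),"q",s["qpos"].round(0))
E
python3 - <<'E'
from h import *
a=pickle.load(open("top1.pkl","rb"));b=pickle.load(open("scene1.pkl","rb"))
A=pts(a);B=pts(b)
def sel(W,x0,x1,y0,y1,zl,zh):
    return W[(W[...,0]>x0)&(W[...,0]<x1)&(W[...,1]>y0)&(W[...,1]<y1)&(W[...,2]>zl)&(W[...,2]<zh)]
for W in (A,B):
    h=sel(W,440,540,-240,-140,105,165)
    r=cv2.minAreaRect(h[:,:2].astype(np.float32)); c,v=np.linalg.eigh(np.cov(h[:,:2].T)); print("handle",r,"pca y-axis",v[:,1],np.degrees(np.arctan2(v[1,1],v[0,1])))
    p=sel(W,482,598,0,90,160,185); k=np.polyfit(p[:,0],p[:,1],1); print("hook yaw",np.degrees(np.arctan(k[0])),"y(514)",np.polyval(k,514),"z",np.median(p[:,2]))
    j=sel(W,440,540,-380,-300,80,120); print("jar",cv2.minEnclosingCircle(j[:,:2].astype(np.float32)))
    m=sel(W,435,545,-250,-135,30,49); print("base",cv2.minEnclosingCircle(m[:,:2].astype(np.float32)))
    m=sel(W,435,545,-250,-135,67,74); print("rim",cv2.minEnclosingCircle(m[:,:2].astype(np.float32)))
kk=sel(A,560,800,-250,100,195,330); print("high stuff",kk.min(0),kk.max(0))
goto(487,-190,220,0)
E
```

```text
handle ((487.02459716796875, -190.02377319335938), (45.08261489868164, 13.890869140625), 75.60153198242188) pca y-axis [0.25300247 0.96746563] 75.34474596263452
hook yaw -7.941985498755168 y(514) 49.676641254979245 z 173.29413689286574
jar ((493.0467224121094, -341.30291748046875), 22.574811935424805)
base ((486.53173828125, -190.7969207763672), 52.62531661987305)
rim ((487.00958251953125, -191.1463623046875), 35.667823791503906)
handle ((487.69921875, -190.16000366210938), (46.88502502441406, 18.100330352783203), 76.3482894897461) pca y-axis [0.27769675 0.96066878] 73.87721221047342
hook yaw -7.954187138764831 y(514) 51.56743831915688 z 173.10161353657102
jar ((493.5217590332031, -339.2192077636719), 22.210575103759766)
base ((485.61114501953125, -189.65211486816406), 52.62386703491211)
rim ((485.3299560546875, -190.4332733154297), 37.01511764526367)
high stuff [ 696.34120851 -246.69308731  195.08713404] [ 799.20846177 -108.32059664  274.45040916]
t 0.1 pos [ 186.1 -543.6  213.2] [-179.9   -0.    18.9] delta [ 399.2 -237.1   -6.4] roll 3.78 q [-72.  18.  90.   0.  72.  -1.]
```

>>> {"fn": "arm_command", "kwargs": {
  "rows": [
    {"delta_pos": [30,-18,-6],"roll": 0.5,"jaw": 100},
    {"delta_pos": [66,-39,-6],"roll": 1,"jaw": 100},
    {"delta_pos": [102,-61,-6],"roll": 1.6,"jaw": 100},
    {"delta_pos": [138,-82,-6],"roll": 2.3,"jaw": 100},
    {"delta_pos": [174,-103,-6],"roll": 3,"jaw": 100},
    {"delta_pos": [210,-125,-6],"roll": 3.7,"jaw": 100},
    {"delta_pos": [246,-146,-6],"roll": 4.4,"jaw": 100},
    {"delta_pos": [282,-167,-6],"roll": 5.1,"jaw": 100},
    {"delta_pos": [318,-189,-6],"roll": 5.8,"jaw": 100},
    {"delta_pos": [350,-208,-6],"roll": 6.3,"jaw": 100},
    {"delta_pos": [376,-223,-6],"roll": 6.6,"jaw": 100},
    {"delta_pos": [392,-233,-6],"roll": 6.7,"jaw": 100},
    {"delta_pos": [399,-237,-6],"roll": 6.7,"jaw": 100},
    {"delta_pos": [399,-237,-6],"roll": 6.7,"jaw": 100},
    {"delta_pos": [399,-237,-6],"roll": 6.7,"jaw": 100}
  ]
}}

```text
time_s: 1.35
ee_pos: [486.4, -191.0, 219.6]
ee_rot: [180.0, 0.1, -14.6]
force: [0.1, 0.6, 0.8]
gripper_width: 91.0
gripper_force: 0.0
```

Run:
```python
from h import *
f=grab("wrist","w1"); W=pts(f)
h=W[(abs(W[...,0]-487)<40)&(abs(W[...,1]+190)<40)&(W[...,2]>105)&(W[...,2]<165)]
print(len(h), f["st"]["ee_pos"])
if len(h)>20: print(cv2.minAreaRect(h[:,:2].astype(np.float32)),h.mean(0),h.max(0))
goto(487,-190.4,98,-14.5)
```

```text
972 [ 486.40423655 -190.95805488  219.62101477]
((488.98089599609375, -191.49990844726562), (45.726619720458984, 14.770333290100098), 75.26226043701172) [ 489.7043663  -191.82633482  143.45215976] [ 501.43480769 -169.01740221  151.9501601 ]
t 1.4 pos [ 486.2 -191.4  219.7] [ 1.80e+02  1.00e-01 -1.46e+01] delta [  0.7  -1.2 121.7] roll -0.03 q [-23.  13.  96.  -0.  71.  82.]
```

View pics/w1.png

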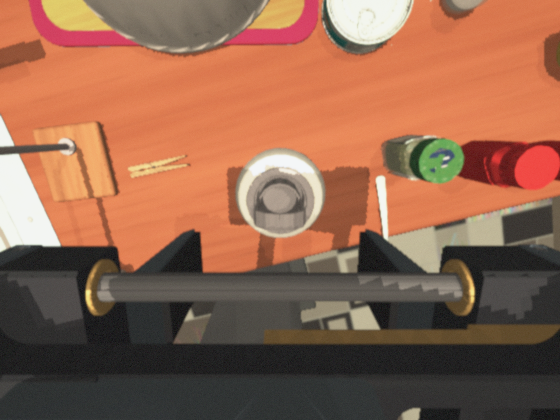

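The wrist view shows the basket in its ring at (280, 195), midway between the fingers. The jar is at (430, 158), with the red look-alikes to the right at (530, 165). I'll descend and grip.

>>> {"fn": "arm_command", "kwargs": {
  "rows": [
    {"delta_pos": [1,0,20],"roll": 0,"jaw": 100},
    {"delta_pos": [2,0,50],"roll": 0,"jaw": 100},
    {"delta_pos": [2,0,80],"roll": 0,"jaw": 100},
    {"delta_pos": [2,0,102],"roll": 0,"jaw": 100},
    {"delta_pos": [2,0,115],"roll": 0,"jaw": 100},
    {"delta_pos": [2,0,121],"roll": 0,"jaw": 100},
    {"delta_pos": [2,0,121],"roll": 0,"jaw": 100},
    {"delta_pos": [2,0,121],"roll": 0,"jaw": 40},
    {"delta_pos": [2,0,121],"roll": 0,"jaw": 35},
    {"delta_pos": [2,0,121],"roll": 0,"jaw": 35},
    {"delta_pos": [2,0,121],"roll": 0,"jaw": 35},
    {"delta_pos": [2,0,121],"roll": 0,"jaw": 35},
    {"delta_pos": [2,0,121],"roll": 0,"jaw": 35},
    {"delta_pos": [2,0,121],"roll": 0,"jaw": 35}
  ],
  "squeeze": 15
}}

```text
time_s: 2.57
ee_pos: [489.0, -191.1, 99.2]
ee_rot: [180.0, -0.0, -14.6]
force: [0.9, 0.3, 0.9]
gripper_width: 47.5
gripper_force: 0.0
```

>>> {"fn": "arm_command", "kwargs": {
  "rows": [
    {"delta_pos": [0,0,0],"roll": 0,"jaw": 20},
    {"delta_pos": [0,0,0],"roll": 0,"jaw": 20},
    {"delta_pos": [0,0,0],"roll": 0,"jaw": 20},
    {"delta_pos": [0,0,0],"roll": 0,"jaw": 20},
    {"delta_pos": [0,0,-8],"roll": 0,"jaw": 20},
    {"delta_pos": [0,0,-18],"roll": 0,"jaw": 20},
    {"delta_pos": [0,0,-28],"roll": 0,"jaw": 20},
    {"delta_pos": [0,0,-36],"roll": 0,"jaw": 20},
    {"delta_pos": [0,0,-40],"roll": 0,"jaw": 20},
    {"delta_pos": [0,0,-40],"roll": 0,"jaw": 20}
  ]
}}

```text
time_s: 3.4
ee_pos: [489.7, -191.4, 140.5]
ee_rot: [180.0, -0.2, -14.6]
force: [1.3, 0.5, -2.2]
gripper_width: 44.2
gripper_force: 15.0
```

Run:
```python
from h import *
print(env.state()["gripper_width"],env.state()["gripper_force"])
goto(424,62,220,-8)
```

```text
44.24035026867575 14.999941047281027
t 3.4 pos [ 489.7 -191.4  140.5] [180.   -0.2 -14.6] delta [-127.2 -228.6  -80. ] roll -1.32 q [-23.  17. 103.  -0.  60.  82.]
```

>>> {"fn": "arm_command", "kwargs": {
  "rows": [
    {"delta_pos": [-3,-5,-8],"roll": 0,"jaw": 20},
    {"delta_pos": [-9,-17,-16],"roll": -0.1,"jaw": 20},
    {"delta_pos": [-19,-36,-22],"roll": -0.2,"jaw": 20},
    {"delta_pos": [-31,-58,-22],"roll": -0.4,"jaw": 20},
    {"delta_pos": [-43,-81,-22],"roll": -0.5,"jaw": 20},
    {"delta_pos": [-55,-104,-22],"roll": -0.6,"jaw": 20},
    {"delta_pos": [-67,-127,-22],"roll": -0.7,"jaw": 20},
    {"delta_pos": [-79,-150,-22],"roll": -0.8,"jaw": 20},
    {"delta_pos": [-91,-172,-22],"roll": -1,"jaw": 20},
    {"delta_pos": [-102,-193,-22],"roll": -1.1,"jaw": 20},
    {"delta_pos": [-111,-210,-22],"roll": -1.2,"jaw": 20},
    {"delta_pos": [-118,-222,-22],"roll": -1.3,"jaw": 20},
    {"delta_pos": [-121,-228,-22],"roll": -1.3,"jaw": 20},
    {"delta_pos": [-122,-230,-22],"roll": -1.3,"jaw": 20},
    {"delta_pos": [-122,-230,-22],"roll": -1.3,"jaw": 20},
    {"delta_pos": [-122,-230,-22],"roll": -1.3,"jaw": 20}
  ]
}}

```text
time_s: 4.73
ee_pos: [428.9, 62.0, 161.1]
ee_rot: [180.0, -0.0, -8.1]
force: [0.1, -0.7, -1.0]
gripper_width: 44.1
gripper_force: 15.0
```

Run:
```python
from h import *
a=grab("scene","s2");b=grab("wrist","w2")
W=pts(b); m=(W[...,2]>165)&(W[...,2]<200)&(W[...,0]>440)&(W[...,0]<620)&(abs(W[...,1]-50)<50)
p=W[m]; print(len(p))
if len(p)>30: 
  q=p[(p[:,0]>482)&(p[:,0]<595)&(p[:,2]<180)]; k=np.polyfit(q[:,0],q[:,1],1); print(p.min(0),p.max(0),np.polyval(k,514),np.degrees(k[0]),np.median(q[:,2]))
A=a["img"][150:290,130:310]
cv2.imwrite("pics/c2.png",np.hstack([cv2.resize(A,(540,420)),b["img"][:, 150:400]]))
goto(514,50.6,162,-8)
```

```text
4469
[440.02271205  26.06102985 165.00231014] [558.55425962  91.56868089 199.98868876] 49.3696399111881 -7.989099260200725 174.35201745960268
t 4.8333 pos [429.   61.7 160.9] [180.   -0.   -8.2] delta [85.7 -1.1 -1. ] roll -0.03 q [  7.   8. 112.  -0.  60. 105.]
```

View pics/c2.png

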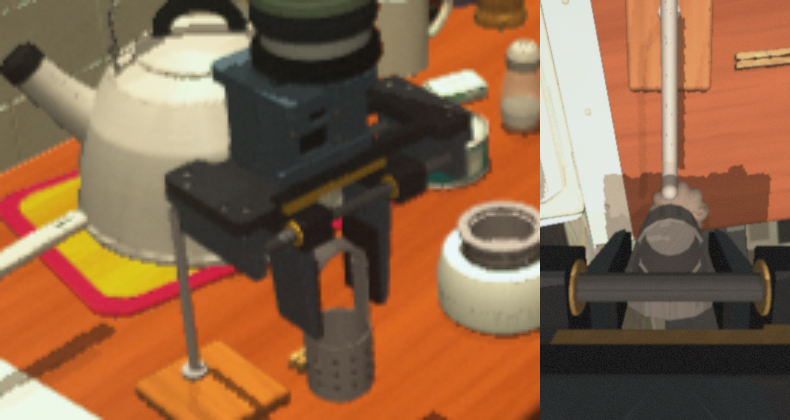

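The image shows the basket gripped upright (340, 340) and the hook bar in line with the handle opening (wrist, 670, 190). I'll thread it on, lower it and let go.

>>> {"fn": "arm_command", "kwargs": {
  "rows": [
    {"delta_pos": [4,-0.5,0],"roll": 0,"jaw": 20},
    {"delta_pos": [14,-0.5,0],"roll": 0,"jaw": 20},
    {"delta_pos": [28,-0.5,0],"roll": 0,"jaw": 20},
    {"delta_pos": [43,-0.5,0],"roll": 0,"jaw": 20},
    {"delta_pos": [58,-0.5,0],"roll": 0,"jaw": 20},
    {"delta_pos": [72,-0.5,0],"roll": 0,"jaw": 20},
    {"delta_pos": [82,-0.5,0],"roll": 0,"jaw": 20},
    {"delta_pos": [85,-0.5,0],"roll": 0,"jaw": 20},
    {"delta_pos": [85,-0.5,2],"roll": 0,"jaw": 20},
    {"delta_pos": [85,-0.5,8],"roll": 0,"jaw": 20},
    {"delta_pos": [85,-0.5,16],"roll": 0,"jaw": 20},
    {"delta_pos": [85,-0.5,23],"roll": 0,"jaw": 20},
    {"delta_pos": [85,-0.5,28],"roll": 0,"jaw": 20},
    {"delta_pos": [85,-0.5,31],"roll": 0,"jaw": 20},
    {"delta_pos": [85,-0.5,32.5],"roll": 0,"jaw": 20},
    {"delta_pos": [85,-0.5,32.5],"roll": 0,"jaw": 20},
    {"delta_pos": [85,-0.5,32.5],"roll": 0,"jaw": 20}
  ]
}}

```text
time_s: 6.25
ee_pos: [513.2, 50.8, 128.6]
ee_rot: [-180.0, -0.0, -8.1]
force: [0.0, 0.5, -0.5]
gripper_width: 43.9
gripper_force: 15.0
```

>>> {"fn": "arm_command", "kwargs": {
  "rows": [
    {"delta_pos": [0,0,0.7],"roll": 0,"jaw": 20},
    {"delta_pos": [0,0,1],"roll": 0,"jaw": 20},
    {"delta_pos": [0,0,1],"roll": 0,"jaw": 52},
    {"delta_pos": [0,0,1],"roll": 0,"jaw": 56},
    {"delta_pos": [0,0,1],"roll": 0,"jaw": 65},
    {"delta_pos": [0,0,1],"roll": 0,"jaw": 75},
    {"delta_pos": [0,0,1],"roll": 0,"jaw": 85},
    {"delta_pos": [0,0,1],"roll": 0,"jaw": 85},
    {"delta_pos": [0,0,1],"roll": 0,"jaw": 85},
    {"delta_pos": [0,0,1],"roll": 0,"jaw": 85},
    {"delta_pos": [0,0,1],"roll": 0,"jaw": 85}
  ]
}}

```text
time_s: 7.17
ee_pos: [513.1, 50.7, 127.4]
ee_rot: [180.0, -0.0, -8.1]
force: [0.4, -0.7, 0.6]
gripper_width: 77.0
gripper_force: 0.0
```

Run:
```python
from h import *
a=grab("scene","s3")
cv2.imwrite("pics/c3.png",cv2.resize(a["img"][150:290,130:310],(540,420)))
goto(514,50.6,260,-8)
```

```text
t 7.2167 pos [513.1  50.8 127.4] [180.   -0.   -8.1] delta [   0.9    0.  -132.6] roll -0.02 q [  4.  17. 105.  -0.  58. 102.]
```

View pics/c3.png

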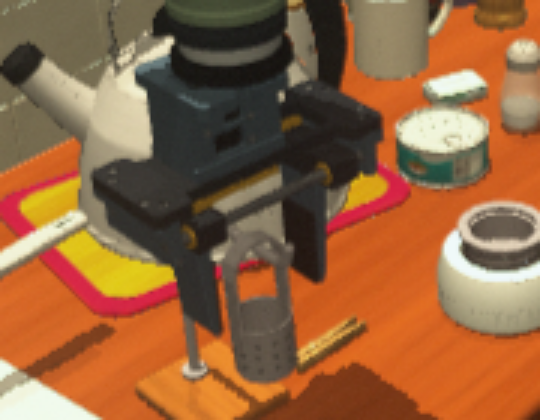

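The basket hangs on the hook with the fingers clear on both sides (around 265, 250). I'll rise straight up and move over to the jar.

>>> {"fn": "arm_command", "kwargs": {
  "rows": [
    {"delta_pos": [0,0,-6],"roll": 0,"jaw": 85},
    {"delta_pos": [0,0,-20],"roll": 0,"jaw": 85},
    {"delta_pos": [0,0,-40],"roll": 0,"jaw": 85},
    {"delta_pos": [0,0,-65],"roll": 0,"jaw": 85},
    {"delta_pos": [0,0,-90],"roll": 0,"jaw": 85},
    {"delta_pos": [1,10,-105],"roll": -0.8,"jaw": 85},
    {"delta_pos": [4,40,-105],"roll": -2.1,"jaw": 85},
    {"delta_pos": [7,75,-105],"roll": -3.4,"jaw": 85},
    {"delta_pos": [10,112,-105],"roll": -4.7,"jaw": 85},
    {"delta_pos": [13,150,-105],"roll": -6,"jaw": 85},
    {"delta_pos": [17,188,-105],"roll": -7.3,"jaw": 85},
    {"delta_pos": [20,226,-105],"roll": -8.6,"jaw": 85},
    {"delta_pos": [24,264,-102],"roll": -9.9,"jaw": 85},
    {"delta_pos": [27,300,-95],"roll": -11.2,"jaw": 85},
    {"delta_pos": [30,334,-88],"roll": -12.4,"jaw": 85},
    {"delta_pos": [33,362,-80],"roll": -13.2,"jaw": 85},
    {"delta_pos": [35,382,-75],"roll": -13.6,"jaw": 85},
    {"delta_pos": [35,390,-75],"roll": -13.6,"jaw": 85},
    {"delta_pos": [35,390,-75],"roll": -13.6,"jaw": 85},
    {"delta_pos": [35,390,-75],"roll": -13.6,"jaw": 85}
  ]
}}

```text
time_s: 8.88
ee_pos: [492.8, -339.7, 202.9]
ee_rot: [180.0, -0.0, 59.8]
force: [-0.1, 0.1, -0.6]
gripper_width: 77.6
gripper_force: 0.0
```

Run:
```python
from h import *
b=grab("wrist","w4"); W=pts(b); hsv=cv2.cvtColor(b["img"],cv2.COLOR_BGR2HSV)
m=(W[...,2]>98)&(W[...,2]<118)&(np.hypot(W[...,0]-493,W[...,1]+340)<35)
j=W[m]; print("jar",len(j),cv2.minEnclosingCircle(j[:,:2].astype(np.float32)),j[:,2].max())
a=grab("top","t4"); A=pts(a)
h=A[(A[...,0]>460)&(A[...,0]<560)&(A[...,1]>10)&(A[...,1]<90)&(A[...,2]>60)&(A[...,2]<200)]
h=h[(h[:,2]>176)|(h[:,2]<160)]; print("basket",len(h),h.mean(0),h.max(0))
m=A[(np.hypot(A[...,0]-486,A[...,1]+190)<60)&(A[...,2]>67)&(A[...,2]<76)]; print("rim",cv2.minEnclosingCircle(m[:,:2].astype(np.float32)),np.median(m[:,2]))
cv2.imwrite("pics/c4.png",np.hstack([b["img"][:, 80:480],cv2.resize(a["img"][170:280,150:250],(400,420))]))
goto(493.5,-340.5,62,60)
```

```text
jar 1655 ((495.9265441894531, -342.8620300292969), 20.514995574951172) 111.86827424573181
basket 275 [506.16551722  46.75607403 115.18231058] [548.4809693   71.3178428  192.51918908]
rim ((490.16644287109375, -185.833984375), 34.72747039794922) 70.38775327335104
t 8.9833 pos [ 493.1 -339.   203.2] [180.   -0.   59.9] delta [ -1.1   1.  141.2] roll -0.01 q [-36.  21.  87.   0.  72.  -6.]
```

View pics/c4.png

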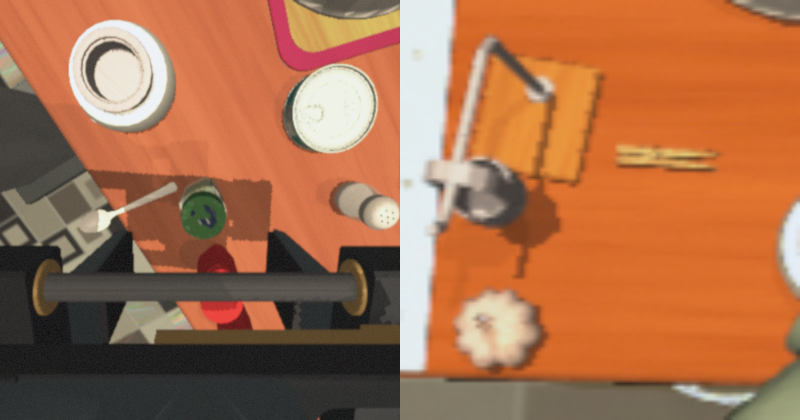

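The basket hangs on the hook (470, 185 in the right panel). The jar's green cap is centred between the fingers (205, 215), and the red jar is clear of both of them. I'll descend and grip.

>>> {"fn": "arm_command", "kwargs": {
  "rows": [
    {"delta_pos": [-0.5,1,10],"roll": 0,"jaw": 85},
    {"delta_pos": [-1,2,35],"roll": 0,"jaw": 85},
    {"delta_pos": [-1,2,65],"roll": 0,"jaw": 85},
    {"delta_pos": [-1,2,95],"roll": 0,"jaw": 85},
    {"delta_pos": [-1,2,118],"roll": 0,"jaw": 85},
    {"delta_pos": [-1,2,132],"roll": 0,"jaw": 85},
    {"delta_pos": [-1,2,138],"roll": 0,"jaw": 70},
    {"delta_pos": [-1,2,138],"roll": 0,"jaw": 60},
    {"delta_pos": [-1,2,138],"roll": 0,"jaw": 50},
    {"delta_pos": [-1,2,138],"roll": 0,"jaw": 40},
    {"delta_pos": [-1,2,138],"roll": 0,"jaw": 20},
    {"delta_pos": [-1,2,138],"roll": 0,"jaw": 20},
    {"delta_pos": [-1,2,138],"roll": 0,"jaw": 20},
    {"delta_pos": [-1,2,138],"roll": 0,"jaw": 20},
    {"delta_pos": [-1,2,138],"roll": 0,"jaw": 20},
    {"delta_pos": [-1,2,138],"roll": 0,"jaw": 20}
  ],
  "squeeze": 40
}}

```text
time_s: 10.32
ee_pos: [494.7, -342.6, 65.8]
ee_rot: [179.9, 0.0, 59.9]
force: [-0.1, 1.1, 6.4]
gripper_width: 44.3
gripper_force: 40.0
```

>>> {"fn": "arm_command", "kwargs": {
  "rows": [
    {"delta_pos": [0,0,0],"roll": 0,"jaw": 20},
    {"delta_pos": [0,0,-4],"roll": 0,"jaw": 20},
    {"delta_pos": [0,0,-14],"roll": 0,"jaw": 20},
    {"delta_pos": [0,0,-30],"roll": 0,"jaw": 20},
    {"delta_pos": [0,0,-48],"roll": 0,"jaw": 20},
    {"delta_pos": [0,0,-66],"roll": 0,"jaw": 20},
    {"delta_pos": [0,0,-80],"roll": 0,"jaw": 20},
    {"delta_pos": [0,0,-88],"roll": 0,"jaw": 20},
    {"delta_pos": [0,0,-90],"roll": 0,"jaw": 20},
    {"delta_pos": [0,0,-90],"roll": 0,"jaw": 20},
    {"delta_pos": [0,0,-90],"roll": 0,"jaw": 20}
  ]
}}

```text
time_s: 11.23
ee_pos: [493.4, -341.8, 153.6]
ee_rot: [-179.9, -0.0, 59.9]
force: [0.6, -0.1, -1.5]
gripper_width: 44.3
gripper_force: 40.0
```

Run:
```python
from h import *
a=grab("scene","s5");b=grab("wrist","w5")
s=env.state(); print(s["gripper_width"],s["gripper_force"],s["force"])
cv2.imwrite("pics/c5.png",np.hstack([cv2.resize(a["img"][110:260,240:420],(504,420)),cv2.resize(b["img"][:,130:410],(280,420))]))
A=pts(a); p=s["ee_pos"]
m=(np.hypot(A[...,0]-p[0],A[...,1]-p[1])<32)&(A[...,2]<p[2]-2)&(A[...,2]>p[2]-100); q=A[m]
for z in range(60,160,10):
    r=q[(q[:,2]>=z)&(q[:,2]<z+10)]
    if len(r)>5: print(z,len(r),r.mean(0).round(1),r.min(0).round(1),r.max(0).round(1))
goto(486.3,-190.5,156,60)
```

```text
44.47384679045774 39.998312591342255 [-0.18813238 -0.26890728 -1.67779875]
90 58 [ 484.6 -330.3   95.2] [ 472.1 -352.5   90.1] [ 510.7 -320.9   99.9]
100 63 [ 486.8 -327.7  105.3] [ 470.9 -354.7  100.2] [ 510.9 -318.8  109.9]
110 66 [ 485.6 -329.6  114.9] [ 471.8 -354.3  110.3] [ 510.4 -320.4  120. ]
120 70 [ 485.2 -329.9  125.1] [ 470.3 -351.2  120.3] [ 514.3 -318.5  129.9]
130 67 [ 486.4 -328.4  135.1] [ 471.5 -352.4  130. ] [ 513.9 -319.5  140. ]
140 61 [ 485.5 -328.2  144.9] [ 470.4 -350.3  140.3] [ 512.9 -319.5  149.8]
150 7 [ 494.9 -322.9  150.5] [ 482.6 -326.6  150.1] [ 508.4 -319.2  150.9]
t 11.3333 pos [ 493.4 -341.7  153.3] [-179.9   -0.    59.9] delta [127.3 -82.   -2.5] roll -0.02 q [-36.  23.  91.  -0.  66.  -6.]
```

View pics/c5.png

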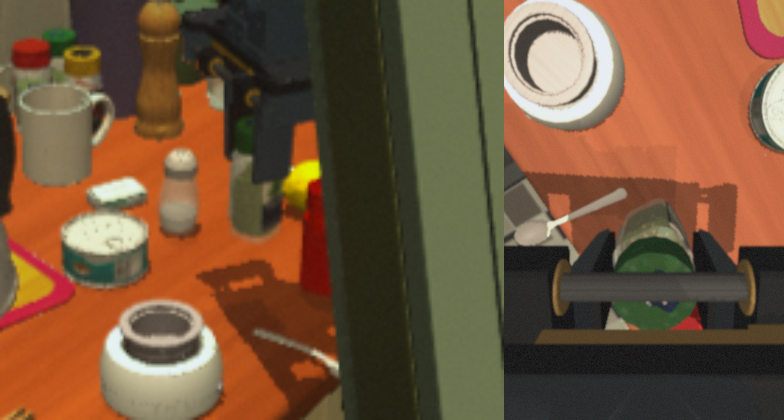

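The jar is held upright (255, 180). The empty ring is at (160, 330).

Run:
```python
from h import *
from scipy.optimize import least_squares
def fit(q,r): return least_squares(lambda c:np.hypot(q[:,0]-c[0],q[:,1]-c[1])-r,q[:,:2].mean(0)+[8,-8],loss="soft_l1").x.round(1)
a=pickle.load(open("s5.pkl","rb"));A=pts(a);p=a["st"]["ee_pos"]
m=(np.hypot(A[...,0]-p[0],A[...,1]-p[1])<27)&(A[...,2]<p[2]-4)
for lo,hi in((92,115),(115,148)): print("jar",fit(A[m&(A[...,2]>lo)&(A[...,2]<hi)],20.5))
b=(np.hypot(A[...,0]-486,A[...,1]+190.5)<60)
print("base",fit(A[b&(A[...,2]>8)&(A[...,2]<35)],53))
r=A[b&(A[...,2]>67)&(A[...,2]<75)];print("rim",cv2.minEnclosingCircle(r[:,:2].astype(np.float32)),len(r))
print(p)
b=pickle.load(open("w5.pkl","rb"));W=pts(b)
r=W[(np.hypot(W[...,0]-486,W[...,1]+190.5)<60)&(W[...,2]>67)&(W[...,2]<75)];print("rim wrist",cv2.minEnclosingCircle(r[:,:2].astype(np.float32)),len(r))
```

```text
jar [ 492.9 -341.4]
jar [ 492.9 -341.7]
base [ 488.2 -192.9]
rim ((487.173095703125, -191.22686767578125), 37.71290588378906) 228
[ 493.42701788 -341.78561939  153.63968351]
rim wrist ((488.7303161621094, -192.23486328125), 36.015438079833984) 3720
```

>>> {"fn": "arm_command", "kwargs": {
  "rows": [
    {"delta_pos": [3,-2,-4],"roll": 0,"jaw": 20},
    {"delta_pos": [12,-8,-8],"roll": 0,"jaw": 20},
    {"delta_pos": [27,-17,-8],"roll": 0,"jaw": 20},
    {"delta_pos": [45,-29,-8],"roll": 0,"jaw": 20},
    {"delta_pos": [64,-41,-8],"roll": 0,"jaw": 20},
    {"delta_pos": [83,-53,-8],"roll": 0,"jaw": 20},
    {"delta_pos": [101,-64,-8],"roll": 0,"jaw": 20},
    {"delta_pos": [115,-73,-8],"roll": 0,"jaw": 20},
    {"delta_pos": [124,-79,-8],"roll": 0,"jaw": 20},
    {"delta_pos": [127,-81,-8],"roll": 0,"jaw": 20},
    {"delta_pos": [127,-81,-8],"roll": 0,"jaw": 20},
    {"delta_pos": [127,-81,-8],"roll": 0,"jaw": 20}
  ]
}}

```text
time_s: 12.33
ee_pos: [487.7, -191.8, 162.6]
ee_rot: [180.0, 0.0, 59.9]
force: [0.2, -0.4, -1.0]
gripper_width: 44.2
gripper_force: 40.0
```

Run:
```python
from h import *
from scipy.optimize import least_squares
def fit(q,r): return least_squares(lambda c:np.hypot(q[:,0]-c[0],q[:,1]-c[1])-r,q[:,:2].mean(0)+[8,-8],loss="soft_l1").x.round(1)
a=grab("scene","s6");A=pts(a);p=a["st"]["ee_pos"]
m=(np.hypot(A[...,0]-p[0],A[...,1]-p[1])<27)&(A[...,2]<p[2]-4)
for lo,hi in((102,125),(125,158)): q=A[m&(A[...,2]>lo)&(A[...,2]<hi)];print("jar",len(q),fit(q,20.5))
b=(np.hypot(A[...,0]-486,A[...,1]+190.5)<60)
print("base",fit(A[b&(A[...,2]>8)&(A[...,2]<35)],53))
r=A[b&(A[...,2]>67)&(A[...,2]<75)];print("rim",cv2.minEnclosingCircle(r[:,:2].astype(np.float32)),len(r))
q=A[m&(A[...,2]>78)];print("jar low",np.percentile(q[:,2],[0,1,3]))
goto(487,-191.3,106.5,60)
cv2.imwrite("pics/c6.png",cv2.resize(a["img"][130:270,220:360],(560,560)))
```

```text
jar 171 [ 487.  -191.4]
jar 257 [ 486.9 -191.5]
base [ 488.3 -193.2]
rim ((487.4087829589844, -190.54466247558594), 37.842952728271484) 199
jar low [ 97.38414835  98.9422611  100.96201386]
t 12.3833 pos [ 487.7 -192.1  162.5] [180.    0.   59.9] delta [ 0.4 -1.1 56. ] roll -0.02 q [-23.  16. 101.  -0.  63.   7.]
```

View pics/c6.png

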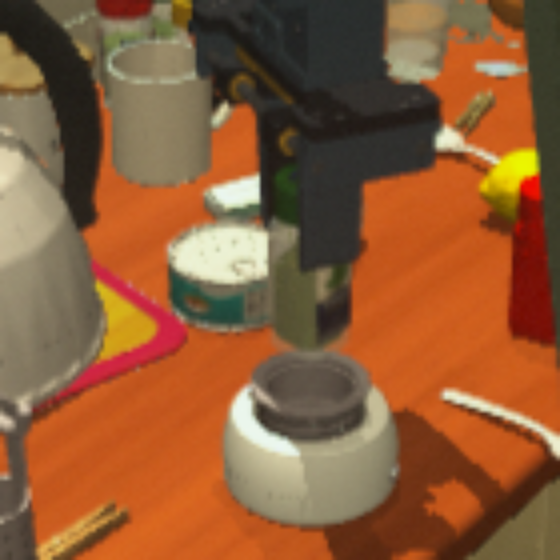

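The jar sits above the ring and in line with it (jar 315, 320; ring 310, 385). I'll lower it in.

>>> {"fn": "arm_command", "kwargs": {
  "rows": [
    {"delta_pos": [0,-0.5,4],"roll": 0,"jaw": 20},
    {"delta_pos": [0,-0.5,12],"roll": 0,"jaw": 20},
    {"delta_pos": [0,-0.5,21],"roll": 0,"jaw": 20},
    {"delta_pos": [0,-0.5,30],"roll": 0,"jaw": 20},
    {"delta_pos": [0,-0.5,38],"roll": 0,"jaw": 20},
    {"delta_pos": [0,-0.5,44],"roll": 0,"jaw": 20},
    {"delta_pos": [0,-0.5,48],"roll": 0,"jaw": 20},
    {"delta_pos": [0,-0.5,51],"roll": 0,"jaw": 20},
    {"delta_pos": [0,-0.5,51],"roll": 0,"jaw": 20},
    {"delta_pos": [0,-0.5,51],"roll": 0,"jaw": 20}
  ]
}}

```text
time_s: 13.22
ee_pos: [487.3, -191.4, 111.5]
ee_rot: [180.0, 0.0, 59.9]
force: [0.6, 0.6, -0.7]
gripper_width: 44.4
gripper_force: 40.0
```

>>> {"fn": "arm_command", "kwargs": {
  "rows": [
    {"delta_pos": [0,0,2],"roll": 0,"jaw": 20},
    {"delta_pos": [0,0,4],"roll": 0,"jaw": 20},
    {"delta_pos": [0,0,6],"roll": 0,"jaw": 20},
    {"delta_pos": [0,0,8],"roll": 0,"jaw": 20},
    {"delta_pos": [0,0,10],"roll": 0,"jaw": 20},
    {"delta_pos": [0,0,12],"roll": 0,"jaw": 20},
    {"delta_pos": [0,0,14],"roll": 0,"jaw": 20},
    {"delta_pos": [0,0,16],"roll": 0,"jaw": 20},
    {"delta_pos": [0,0,16],"roll": 0,"jaw": 20},
    {"delta_pos": [0,0,16],"roll": 0,"jaw": 20}
  ],
  "squeeze": 55
}}

```text
time_s: 14.05
ee_pos: [487.5, -191.5, 96.2]
ee_rot: [179.9, -0.0, 59.9]
force: [-1.3, 0.6, 6.7]
gripper_width: 44.0
gripper_force: 55.0
```

>>> {"fn": "arm_command", "kwargs": {
  "rows": [
    {"delta_pos": [0,0,2],"roll": 0,"jaw": 20},
    {"delta_pos": [0,0,4],"roll": 0,"jaw": 20},
    {"delta_pos": [0,0,5],"roll": 0,"jaw": 20},
    {"delta_pos": [0,0,6],"roll": 0,"jaw": 20},
    {"delta_pos": [0,0,7],"roll": 0,"jaw": 20},
    {"delta_pos": [0,0,7.5],"roll": 0,"jaw": 20},
    {"delta_pos": [0,0,7.5],"roll": 0,"jaw": 20},
    {"delta_pos": [0,0,7.5],"roll": 0,"jaw": 20},
    {"delta_pos": [0,0,7.5],"roll": 0,"jaw": 20}
  ]
}}

```text
time_s: 14.8
ee_pos: [487.6, -191.5, 90.7]
ee_rot: [179.9, -0.0, 59.9]
force: [-4.6, 2.7, 19.7]
gripper_width: 44.1
gripper_force: 55.0
```

Run:
```python
from h import *
a=grab("scene","s7");A=pts(a);c=grab("top","t7");C=pts(c)
for W,n in((A,"scene"),(C,"top")):
    d=np.hypot(W[...,0]-487,W[...,1]+191.3)
    r=W[(d>27)&(d<35)&(W[...,2]>45)&(W[...,2]<80)]; print(n,"rim z",len(r),np.percentile(r[:,2],[10,50,90]) if len(r) else 0)
s=env.state();print(s["force"],s["ee_pos"],s["gripper_force"])
cv2.imwrite("pics/c7.png",np.hstack([cv2.resize(a["img"][150:290,170:350],(540,420)),cv2.resize(c["img"][170:280,150:280],(250,420))]))
```

```text
scene rim z 141 [49.76615973 54.64985102 56.87577533]
top rim z 0 0
[-4.18006089  2.08728232 19.4220256 ] [ 487.61330325 -191.51293118   90.66416269] 55.03339940216392
```

View pics/c7.png

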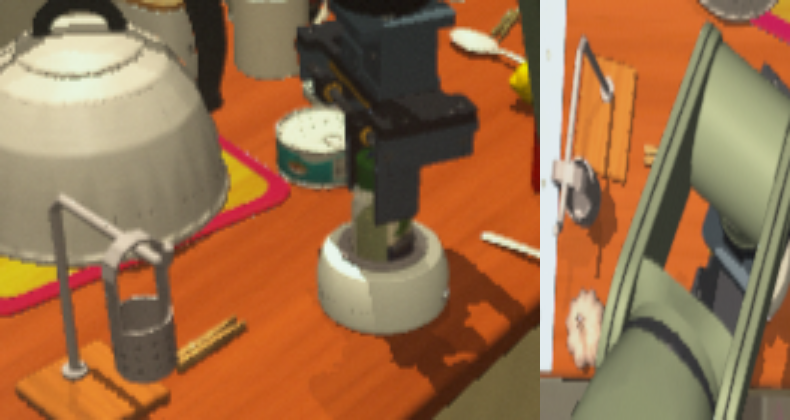

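The jar is pressed fully down: rim at 55 mm, 19 N. The fingers are clear of the ring and the basket is hanging (140, 300). I'll hold briefly, then hand in.

>>> {"fn": "arm_command", "kwargs": {
  "rows": [
    {"delta_pos": [0,0,0],"roll": 0,"jaw": 20},
    {"delta_pos": [0,0,0],"roll": 0,"jaw": 20},
    {"delta_pos": [0,0,0],"roll": 0,"jaw": 20},
    {"delta_pos": [0,0,0],"roll": 0,"jaw": 20},
    {"delta_pos": [0,0,0],"roll": 0,"jaw": 20},
    {"delta_pos": [0,0,0],"roll": 0,"jaw": 20}
  ]
}}

```text
time_s: 15.4
ee_pos: [487.6, -191.5, 90.6]
ee_rot: [179.9, -0.0, 59.9]
force: [-4.3, 1.6, 19.4]
gripper_width: 44.2
gripper_force: 55.0
```

```bash
python3 -c "
from h import *
s=env.state();print(s['force'],s['ee_pos']);print(env.job_done())"
```

```text
[-4.31914723  1.63693189 19.44880684] [ 487.61001644 -191.49897346   90.64822754]
the job is handed in; nothing more can be done
None
```

The basket hangs free on the hook, the spice jar is held fully down in the ring at about 19 N, and the job was handed in at about 15 s; the interface returned no verdict.

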